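# Open the bag dispenser by its hidden release notch

## Task

Open the bag dispenser: run a fingertip along the top of its front rim to find the finger notch, then press down on the metal tongue inside the notch until the steel lid has tipped fully open, and take the hand away; the lid stays up by itself. Press only: do not touch the lid's flat panel or pull it open, and leave the jar, bowl and spray can where they are.

Things in the scene. Friction and masses are not known exactly. Their poses are not given: they have to be found in the camera images.
- dispenser: bag dispenser, a grey plastic box 184 mm deep (its x) x 370 mm wide (its y) x 91 mm high, fixed to the table. Origin: centre of its underside; x points from the front (rim side, nearer the robot) to the back, y along the rim to the left, z up. A solid housing at each end (y beyond +-91 mm) is 91 mm high; between them lie the rim in front and the steel lid behind it
- rim_mid (a point): middle of the rim's top (NOT the notch), at x -67.5, y 0, z 90 mm of the dispenser. Rim: rigid grey strip, x -90 to -45 mm, top z 90. One notch, 44 mm long in y, cuts its whole depth and the skirt below (open to top and front). The notch's middle lies anywhere from y -45 to +45 mm, differs each time and is not reported: feel or look for it
- tongue_mid (a point): point on the lid's steel tongue at x -70, y 0, z 75 mm of the dispenser when shut (moves with the lid). The tongue is flat, x -86 to -30 mm, 174 mm wide, hidden under the rim except in the notch, where it is the floor, 15 mm below the rim's top. Nothing under it in the notch down to z 48 mm
- lid (a joint): lid angle, rad: 0 shut, 0.5 fully open (end stop). Rigid rocker, hinge line along y at x -30, z 85 mm of the dispenser: pressing the tongue down raises the panel behind. 4 to 8 N on the tongue 30 to 45 mm before the hinge moves it (friction, no spring; it stays where left). Fully open the tongue has sunk 16 mm at 30 mm and 24 mm at 45 mm before the hinge
- lid_back (a point): middle of the back edge of the lid's flat steel panel, 176 mm wide in y, top at z 90 mm when shut, from x -43 (just behind the rim) to +86 mm of the dispenser; this edge rises some 55 mm as the lid opens
- jar: bystander: closed glass jar, 72 mm across, 110 mm high, origin centre of underside
- bowl: bystander: black bowl, 110 mm across, 45 mm high, origin centre of underside
- spray: bystander: spray can, 62 mm across, 190 mm high, origin centre of underside

How it is judged:
By the outcome, as a careful person would: the job done as asked, in the order asked, and still so for the second after the job is handed in, with the robot touching nothing.
It also fails if it takes over 51 s, if anything falls off the work surface, if the arm or the gripper's body presses on something with over 40 N, if the wrist force passes 120 N, or if a joint passes its speed limit or range.

## Robot

A 6-joint arm with a two-finger parallel gripper is mounted at the origin on the work surface. World frame = base frame: x ahead of the robot, y to its left, z up, the work surface at z = 0. Lengths are in m, angles in rad, forces in N, time in s.
With the tool pointing down it reaches from about 0.3 to 0.75 m from the base axis. Payload 8.5 kg.
Tool frame: the origin (TCP) lies on the mounting face of the last link; the fingertips stand 173 mm ahead of it and the grasp point (between the pads) lies 155 mm ahead of it; x points along the fingers, y is the direction in which the jaws open and shut, and the axes are right-handed (so a half turn about x gives the same grasp; the last joint's range is limited). The gripper opens to 85 mm and grips with 20 to 120 N. Pads are 22 mm wide; open, the fingers measure 114 mm over their backs; the gripper's body (76 mm by 85 mm) begins 54 mm behind the grasp point. The pads swing forward as they close: fully open they stand 13 mm farther back than shut.
Start: joints at [-1.548, 0.381, 1.297, -0, 1.464, -0.215], TCP at [0.13, -0.535, 0.405] pointing down, gripper open.
Joint ranges: [-3.11, 3.11], [-0.89, 2.33], [0.22, 2.48], [-1.42, 4.56], [0.17, 2.85], [-2.88, 2.88]. Speed limits (rad/s): [2.39, 2.39, 3.14, 3.14, 3.14, 3.14].

## Interface

Orientations are given as [roll, pitch, yaw] about the fixed x, y, z axes, in that order (R = Rz(yaw) Ry(pitch) Rx(roll)).
In Python, from station import robot gives the robot as it stands. The module is installed in compiled form; this text tells all that it offers.
- The arm moves only by the shell command python3 -m pendant 'ROWS' [FORCE]. ROWS is JSON, a list of rows, each an object with "offset": the shift along the tool's x, y, z normalised to -1 to 1, where 1 is 0.4 m, a list of three; "delta_rot": the turn, a rotation vector about the tool's x, y, z normalised to -1 to 1, where 1 is pi/2 rad, a list of three; "fingers": the opening, from -1 (shut) to 1 (fully open). A call has 1 to 12 rows; each row is the pose to reach, as a shift and turn from the pose commanded when the call began, along the tool's axes at that moment; what a row does not reach only later rows make up. A row lasts 1/8 s, in which the tool goes at most 62.5 mm and 10.7 degrees, less where a joint would pass 70% of its speed; a pose out of reach is approached as far as the arm can. A call with a number of a shift or a turn outside -1 to 1 is refused whole. A call with a gripper value outside its range is refused whole. The fingers move at their own pace and stop on an object; FORCE is the grip in N (left out, the last holds). Time passes only in rows, so rows that repeat a pose let the fingers close. It gives the time, the measured TCP pose, the force and the opening at its end, in the units of the state.
- robot.observe(): the state, without advancing time (a new reading comes with each control period).
- robot.camera(name): name is "side" or "top"; returns a dict with "pixels" (480x640x3 uint8, red, green, blue), "fx", "fy", "cx", "cy" (pixels), "R" (3x3) and "t" (3): a world point X has camera coordinates R X + t. Camera axes: x right, y down, z forward; pixel columns grow to the right and rows downward; lengths in m; the calibration is good to about 2 mm. A picture is of the moment at which its call begins. There is no depth.
- robot.job_done(): hands the job in, once; it reports no verdict.
The state is a dict: "time_s": time; "joint_positions": joint angles; "joint_velocities": joint speeds; "tau": joint torques, N m; "eef_pos": TCP position; "orientation": TCP orientation; "wrist_force": force on the tool from outside, world axes, zero at the start; "torque": the same for the moment, N m; "gripper_width": finger opening in m.
Only numpy, scipy, OpenCV 4.12 (cv2) and the standard library are available. Lean on these libraries where they do the work, as an engineer would, in place of code of your own. Each camera call takes 0.05 s, during which the arm holds its last target. There are 200 camera calls.

## Working session

There is one attempt and no reset: what is moved stays moved. The work goes in short steps, Python scripts to look and compute and a shell command to move; the robot and the scene stay as the last step left them, time stands still between calls to the robot, and variables do not carry over. Pictures are saved under pics/ and viewed, about 8 in all and at most 12, crops included, and the job is handed in when it is done.

```bash
mkdir -p pics; python3 - <<'E'
from station import robot
import cv2
s=robot.observe();print({k:s[k] for k in('time_s','eef_pos','orientation','wrist_force','gripper_width')})
for n in('top','side'):
    c=robot.camera(n);cv2.imwrite(f'pics/{n}0.png',c['pixels'][:,:,::-1]);print(n,c['fx'],c['cx'],c['cy'],c['R'],c['t'])
E
```

```text
{'time_s': 0.0, 'eef_pos': array([ 0.12953742, -0.5344848 ,  0.404124  ]), 'orientation': array([-1.78321526,  1.56940186,  1.59615958]), 'wrist_force': array([-0.06650003,  0.3061252 ,  0.52191337]), 'gripper_width': 0.08553955403609127}
top 608.5701950292893 309.10132319277795 230.48916794694253 [[ 0.01182431 -0.99991354  0.00575238]
 [-0.99811202 -0.01214936 -0.06020625]
 [ 0.06027093 -0.00502962 -0.99816938]] [-0.02166365  0.60364229  1.26434803]
side 475.2666945414897 321.4660601945754 233.9198030420961 [[-0.8914206  -0.45286562 -0.01679411]
 [-0.32190419  0.65885042 -0.67992192]
 [ 0.31897807 -0.60069031 -0.73309218]] [0.55879144 0.26087455 0.99482534]
```

View pics/top0.png

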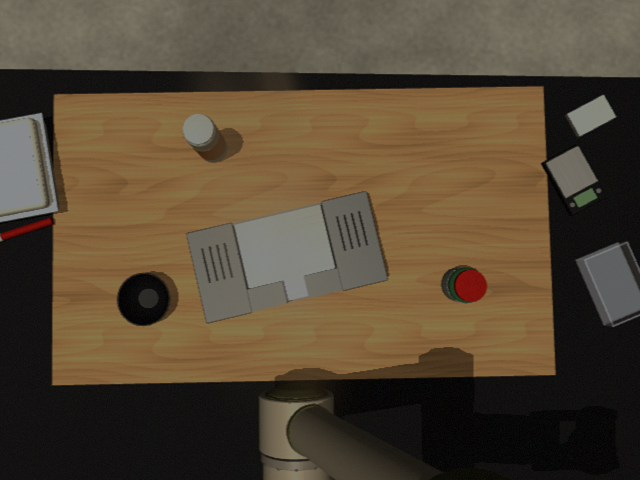

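View pics/side0.png

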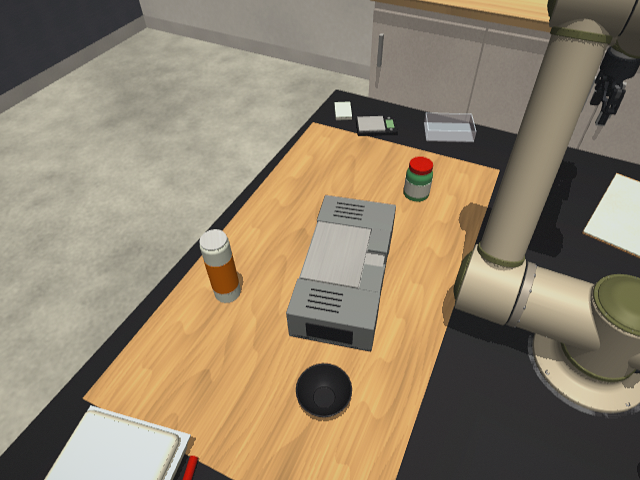

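The dispenser is at the middle of the top view, with outer corners near (187,234), (367,192), (387,278) and (208,322). The notch is the bright patch at about (297,288). The jar is at (467,285), the bowl at (143,299) and the spray can at (200,130). Next I'll enlarge this area for a precise fit.

```bash
python3 - <<'E'
import cv2
i=cv2.imread('pics/top0.png')[180:335,180:395];cv2.imwrite('pics/crop0.png',cv2.resize(i,None,fx=3.7,fy=3.7,interpolation=cv2.INTER_CUBIC))
E
```

```text
(no output)
```

View pics/crop0.png

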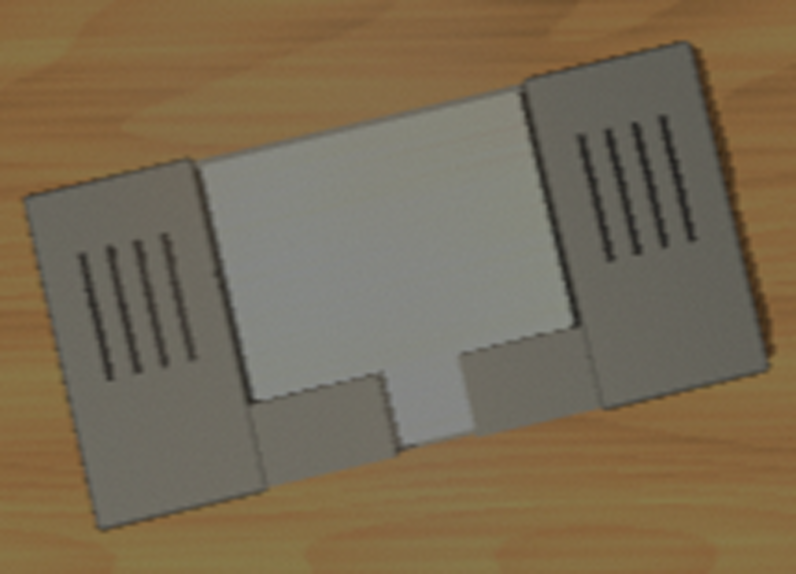

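The crop shows the housing's outer corners clearly, at crop (102,529), (768,372), (690,42) and (25,198). The notch's front edges are at (397,450) and (475,434). I'll fit the pose and get the notch's y from these.

```bash
cat > h.py <<'E'
from station import robot
import numpy as np
from scipy.spatial.transform import Rotation as Ro
def ray(c,uv,z):
    R,t=np.array(c['R']),np.array(c['t']);d=R.T@[(uv[0]-c['cx'])/c['fx'],(uv[1]-c['cy'])/c['fy'],1];o=-R.T@t
    return o+d*(z-o[2])/d[2]
def plan(tip,yaw,L=.173):
    "tool-axis offsets/turns to put fingertip at world tip, tool down, tool y along +-(cos yaw,sin yaw)"
    s=robot.observe();R0=Ro.from_euler('xyz',s['orientation'])
    print('t',round(s['time_s'],2),'eef',s['eef_pos'].round(4),'tip',(s['eef_pos']+R0.as_matrix()[:,0]*L).round(4),'F',np.round(s['wrist_force'],1),'w',round(s['gripper_width'],4),'j6',s['joint_positions'].round(2))
    for k in(1,-1):
        x=np.array([0,0,-1.]);y=k*np.array([np.cos(yaw),np.sin(yaw),0]);R=Ro.from_matrix(np.c_[x,y,np.cross(x,y)])
        print(k,'off',(R0.inv().apply(np.array(tip)+[0,0,L]-s['eef_pos'])/.4).round(4),'rot',((R0.inv()*R).as_rotvec()/(np.pi/2)).round(4))
E
python3 - <<'E'
from h import *
c=robot.camera('top');P=lambda u,z:ray(c,(180+(u[0]+.5)/3.7-.5,180+(u[1]+.5)/3.7-.5),z)
src=np.array([[-.092,.185],[-.092,-.185],[.092,-.185],[.092,.185]])
w=np.array([P(u,.091)[:2] for u in[(102,529),(768,372),(690,42),(25,198)]])
a=src-src.mean(0);b=w-w.mean(0);yaw=np.arctan2((a[:,0]*b[:,1]-a[:,1]*b[:,0]).sum(),(a*b).sum())
R=np.array([[np.cos(yaw),-np.sin(yaw)],[np.sin(yaw),np.cos(yaw)]]);o=w.mean(0)
print('o',o,'yaw',yaw,'res mm',((a@R.T+o-w)*1e3).round(1).tolist())
for u in[(397,450),(475,434),(382,375),(460,352)]:print((R.T@(P(u,.09)[:2]-o)*1e3).round(1))
for n,u,z in[('jar',(468,285),.11),('bowl',(143,299),.045),('spray',(200,130),.19)]:print(n,ray(c,u,z).round(3))
np.savez('d.npz',o=o,yaw=yaw)
for p in[(-.072,.07),(-.072,-.07)]:
    q=o+R@p;print(p,q);plan([*q,.2],yaw)
E
```

```text
o [0.54733071 0.02924645] yaw 0.2431687017745546 res mm [[-1.9, 2.3], [-0.2, -2.7], [1.3, -1.2], [0.9, 1.5]]
[-86.   20.1]
[-87.3 -22.3]
[-45.3  18.9]
[-43.  -24.5]
jar [ 0.496 -0.325  0.11 ]
bowl [0.458 0.324 0.045]
spray [0.776 0.19  0.19 ]
(-0.072, 0.07) [0.46059441 0.07985093]
t 0.15 eef [ 0.1295 -0.5345  0.4043] tip [ 0.1295 -0.5343  0.2313] F [0.1 0.1 0.2] w 0.0853 j6 [-1.55  0.38  1.3  -0.    1.46 -0.22]
1 off [ 0.0798 -1.2976 -1.1661] rot [-1.0034e+00 -7.0000e-04  4.0000e-04]
-1 off [ 0.0798 -1.2976 -1.1661] rot [9.966e-01 4.000e-04 7.000e-04]
(-0.072, -0.07) [ 0.49430351 -0.05603026]
t 0.15 eef [ 0.1295 -0.5345  0.4043] tip [ 0.1295 -0.5343  0.2313] F [0.1 0.1 0.2] w 0.0853 j6 [-1.55  0.38  1.3  -0.    1.46 -0.22]
1 off [ 0.0794 -0.9477 -1.1679] rot [-1.0034e+00 -7.0000e-04  4.0000e-04]
-1 off [ 0.0794 -0.9477 -1.1679] rot [9.966e-01 4.000e-04 7.000e-04]
```

```bash
python3 -m pendant '[{"offset":[0,-0.6,-0.7],"delta_rot":[-0.6,0,0],"fingers":-1},{"offset":[0,-0.6,-0.7],"delta_rot":[-0.6,0,0],"fingers":-1},{"offset":[0,-0.6,-0.7],"delta_rot":[-0.6,0,0],"fingers":-1},{"offset":[0,-0.6,-0.7],"delta_rot":[-0.6,0,0],"fingers":-1},{"offset":[0,-0.6,-0.7],"delta_rot":[-0.6,0,0],"fingers":-1},{"offset":[0,-0.6,-0.7],"delta_rot":[-0.6,0,0],"fingers":-1},{"offset":[0,-0.6,-0.7],"delta_rot":[-0.6,0,0],"fingers":-1}]' 20
cat >> h.py <<'E'
def go(x,y,z,dyaw=0):
    "dispenser-frame fingertip target in m"
    d=np.load('d.npz');a=float(d['yaw']);R=np.array([[np.cos(a),-np.sin(a)],[np.sin(a),np.cos(a)]])
    s=robot.observe();print('disp-frame xy now',(R.T@(s['eef_pos'][:2]-d['o'])).round(4))
    plan([*(d['o']+R@[x,y]),z],a+dyaw)
E
python3 -c "
from h import *
go(-.076,-.06,.14)"
```

```text
time_s: 1.02
eef_pos: [0.3464, -0.2325, 0.4048]
orientation: [-3.106, 1.57, 1.221]
wrist_force: [0.4, 0.1, -0.2]
gripper_width: 0.0001
disp-frame xy now [-0.258  -0.2057]
t 1.02 eef [ 0.3464 -0.2325  0.4048] tip [ 0.3464 -0.2324  0.2318] F [ 0.4  0.1 -0.2] w 0.0001 j6 [-0.88  0.15  1.63  0.    1.36 -0.49]
1 off [ 0.2297  0.1543 -0.562 ] rot [-3.998e-01 -3.000e-04 -1.000e-04]
-1 off [ 0.2297  0.1543 -0.562 ] rot [ 1.6002e+00 -1.0000e-04  4.0000e-04]
```

```bash
python3 -m pendant '[{"offset":[0,0.154,-0.562],"delta_rot":[-0.4,0,0],"fingers":-1},{"offset":[0,0.154,-0.562],"delta_rot":[-0.4,0,0],"fingers":-1},{"offset":[0,0.154,-0.562],"delta_rot":[-0.4,0,0],"fingers":-1},{"offset":[0.1,0.154,-0.562],"delta_rot":[-0.4,0,0],"fingers":-1},{"offset":[0.23,0.154,-0.562],"delta_rot":[-0.4,0,0],"fingers":-1},{"offset":[0.23,0.154,-0.562],"delta_rot":[-0.4,0,0],"fingers":-1},{"offset":[0.23,0.154,-0.562],"delta_rot":[-0.4,0,0],"fingers":-1}]'
python3 - <<'E'
from h import *
import cv2
go(-.076,-.06,.09)
c=robot.camera('side');i=c['pixels'][150:370,260:480,::-1]
j=robot.camera('top')['pixels'][180:335,180:395,::-1]
cv2.imwrite('pics/a.png',np.hstack([cv2.resize(i,(400,400)),cv2.resize(j,(400,400))]))
E
```

```text
time_s: 1.9
eef_pos: [0.488, -0.0519, 0.3144]
orientation: [0.934, 1.569, -0.4]
wrist_force: [-0.2, -0.1, -0.2]
gripper_width: -0.0001
disp-frame xy now [-0.0771 -0.0645]
t 1.9 eef [ 0.488  -0.0519  0.3144] tip [ 0.4884 -0.0521  0.1414] F [-0.2 -0.1 -0.2] w -0.0001 j6 [-0.35  0.37  1.6  -0.    1.17 -0.58]
1 off [ 0.1284  0.0025 -0.0115] rot [-0.0044  0.0008 -0.0011]
-1 off [ 0.1284  0.0025 -0.0115] rot [ 1.9956e+00 -1.8000e-03 -1.3000e-03]
```

View pics/a.png

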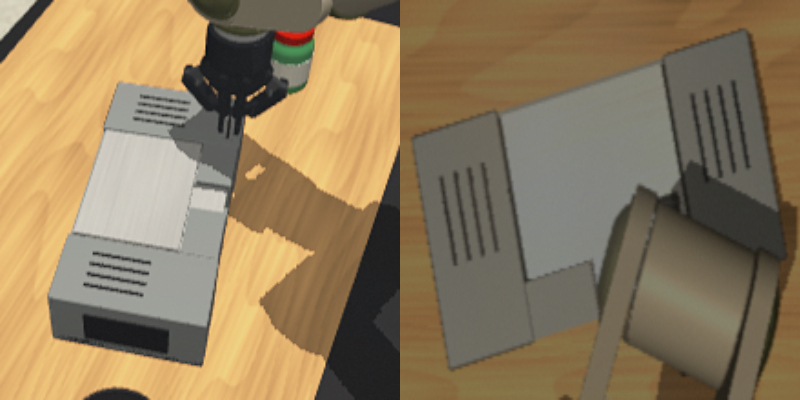

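The hand is shut and over the right part of the rim. The wide knuckles would sit close to the rising panel, so I'll tilt the hand 28° back towards the robot. The front edge of the tip then leads and stays flush with the tilted tongue.

```bash
cat >> h.py <<'E'
def tgo(x,y,z,tilt=np.radians(28),L=.173,T=.0145):
    "dispenser-frame target of the tip's front corner (L ahead, -T in tool y)"
    d=np.load('d.npz');a=float(d['yaw']);D=Ro.from_euler('z',a);o=np.array([*d['o'],0])
    s=robot.observe();R0=Ro.from_euler('xyz',s['orientation'])
    xt=np.array([np.sin(tilt),0,-np.cos(tilt)]);yt=np.array([np.cos(tilt),0,np.sin(tilt)])
    R=D*Ro.from_matrix(np.c_[xt,yt,np.cross(xt,yt)]);c=np.array([L,-T,0])
    now=D.inv().apply(s['eef_pos']+R0.apply(c)-o)
    print('t',round(s['time_s'],2),'corner mm',(now*1e3).round(1),'F disp',D.inv().apply(s['wrist_force']).round(1))
    print('off',(R0.inv().apply(D.apply([x,y,z])+o-R.apply(c)-s['eef_pos'])/.4).round(4),'rot',((R0.inv()*R).as_rotvec()/(np.pi/2)).round(4))
E
python3 -c "
from h import *
tgo(-.075,-.06,.115)"
```

```text
t 2.0 corner mm [-91.2 -64.5 141.7] F disp [0.  0.5 0.2]
off [ 0.0999 -0.1659 -0.0098] rot [-0.0038  0.0024  0.3091]
```

```bash
python3 -m pendant '[{"offset":[0,-0.166,-0.01],"delta_rot":[-0.004,0.002,0.309],"fingers":-1},{"offset":[0.05,-0.166,-0.01],"delta_rot":[-0.004,0.002,0.309],"fingers":-1},{"offset":[0.1,-0.166,-0.01],"delta_rot":[-0.004,0.002,0.309],"fingers":-1},{"offset":[0.1,-0.166,-0.01],"delta_rot":[-0.004,0.002,0.309],"fingers":-1},{"offset":[0.1,-0.166,-0.01],"delta_rot":[-0.004,0.002,0.309],"fingers":-1}]' >/dev/null
python3 -c "
from h import *
tgo(-.075,-.06,.095)"
```

```text
t 2.62 corner mm [-75.3 -59.3 114.2] F disp [ 0.3 -0.2  0.2]
off [ 0.0427 -0.0231  0.0013] rot [ 0.0009 -0.0006  0.0021]
```

```bash
python3 -m pendant '[{"offset":[0.01,-0.005,0],"delta_rot":[0,0,0],"fingers":-1},{"offset":[0.02,-0.01,0],"delta_rot":[0,0,0],"fingers":-1},{"offset":[0.02,-0.01,0],"delta_rot":[0,0,0],"fingers":-1}]' |grep force
python3 -c "
from h import *
tgo(-.075,-.06,.095)"
```

```text
wrist_force: [0.5, -0.5, -0.0]
t 3.0 corner mm [-75.6 -58.5 103.7] F disp [ 0.3 -0.6 -0. ]
off [ 0.0197 -0.0107  0.0026] rot [ 0.0003 -0.0017  0.0026]
```

```bash
python3 -m pendant '[{"offset":[0.009,-0.005,0],"delta_rot":[0,0,0],"fingers":-1},{"offset":[0.009,-0.005,0],"delta_rot":[0,0,0],"fingers":-1}]' |grep force
python3 -m pendant '[{"offset":[0.007,-0.0035,0],"delta_rot":[0,0,0],"fingers":-1},{"offset":[0.007,-0.0035,0],"delta_rot":[0,0,0],"fingers":-1}]' |grep force
python3 -c "
from h import *
tgo(-.075,-.06,.09)"
```

```text
wrist_force: [-1.1, 0.1, 0.2]
wrist_force: [0.4, 0.4, 0.6]
t 3.5 corner mm [-75.6 -58.6  96.6] F disp [0.5 0.3 0.6]
off [ 0.0151 -0.0079  0.0025] rot [ 0.0003 -0.0014  0.0023]
```

```bash
for i in 1; do python3 -m pendant '[{"offset":[0.007,-0.0035,0],"delta_rot":[0,0,0],"fingers":-1},{"offset":[0.007,-0.0035,0],"delta_rot":[0,0,0],"fingers":-1}]' |grep force; done
python3 -m pendant '[{"offset":[0.0033,-0.0018,0],"delta_rot":[0,0,0],"fingers":-1},{"offset":[0.0033,-0.0018,0],"delta_rot":[0,0,0],"fingers":-1}]' |grep force
python3 -m pendant '[{"offset":[0.0033,-0.0018,0],"delta_rot":[0,0,0],"fingers":-1},{"offset":[0.0033,-0.0018,0],"delta_rot":[0,0,0],"fingers":-1}]' |grep force
python3 -c "
from h import *
tgo(-.075,-.06,.09)"
```

```text
wrist_force: [0.6, -0.7, 0.0]
wrist_force: [0.3, 0.0, -0.2]
wrist_force: [-0.3, -0.3, -0.1]
t 4.25 corner mm [-75.5 -58.6  90.5] F disp [-0.4 -0.2 -0.1]
off [ 0.0016 -0.0009  0.0025] rot [ 0.0003 -0.0014  0.0022]
```

```bash

python3 -m pendant '[{"offset":[0.0022,-0.0012,0],"delta_rot":[0,0,0],"fingers":-1},{"offset":[0.0022,-0.0012,0],"delta_rot":[0,0,0],"fingers":-1}]' |grep force
python3 -m pendant '[{"offset":[0.0022,-0.0012,0],"delta_rot":[0,0,0],"fingers":-1},{"offset":[0.0022,-0.0012,0],"delta_rot":[0,0,0],"fingers":-1}]' |grep force
python3 -m pendant '[{"offset":[0.0022,-0.0012,0],"delta_rot":[0,0,0],"fingers":-1},{"offset":[0.0022,-0.0012,0],"delta_rot":[0,0,0],"fingers":-1}]' |grep force
python3 -c "
from h import *
tgo(-.075,-.06,.09)"
```

```text
wrist_force: [0.3, -0.2, -0.0]
wrist_force: [-0.6, 0.2, 0.5]
wrist_force: [0.0, -1.1, -0.1]
t 5.0 corner mm [-75.5 -58.6  87.5] F disp [-0.3 -1.1 -0.1]
off [-0.0049  0.0026  0.0025] rot [ 0.0003 -0.0013  0.0022]
```

```bash

python3 -m pendant '[{"offset":[0.0022,-0.0012,0],"delta_rot":[0,0,0],"fingers":-1},{"offset":[0.0022,-0.0012,0],"delta_rot":[0,0,0],"fingers":-1}]' |grep force
python3 -m pendant '[{"offset":[0.0022,-0.0012,0],"delta_rot":[0,0,0],"fingers":-1},{"offset":[0.0022,-0.0012,0],"delta_rot":[0,0,0],"fingers":-1}]' |grep force
python3 -m pendant '[{"offset":[0.0022,-0.0012,0],"delta_rot":[0,0,0],"fingers":-1},{"offset":[0.0022,-0.0012,0],"delta_rot":[0,0,0],"fingers":-1}]' |grep force
python3 - <<'E'
from h import *
tgo(-.075,-.06,.09)
import cv2
c=robot.camera('side');cv2.imwrite('pics/b.png',cv2.resize(c['pixels'][170:290,290:450,::-1],(800,600),interpolation=2))
E
```

```text
wrist_force: [-0.2, 0.7, 0.3]
wrist_force: [-4.0, -0.4, 8.9]
wrist_force: [-8.0, 1.0, 18.9]
t 5.75 corner mm [-75.3 -58.8  85.9] F disp [-7.6  2.9 18.9]
off [-0.0088  0.005   0.0027] rot [ 0.0007 -0.0006  0.0007]
```

View pics/b.png

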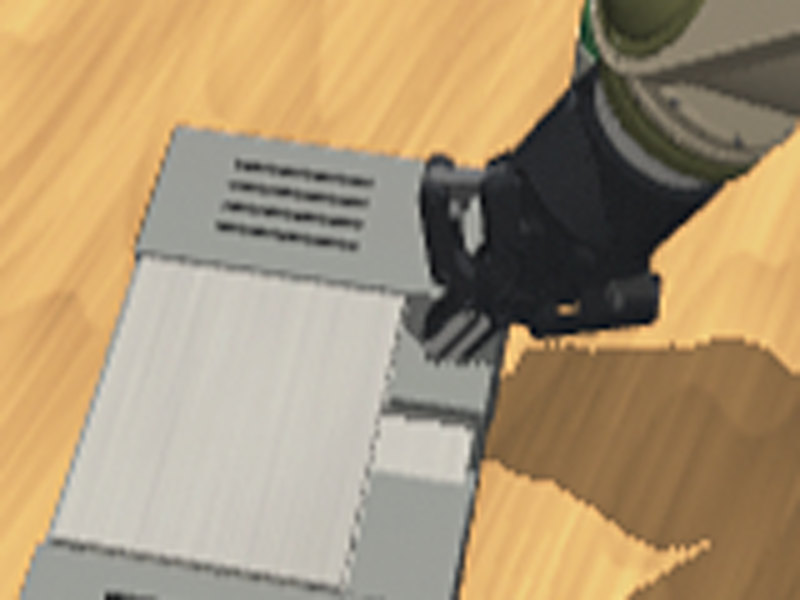

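The fingertip rests on the rim right of the notch (bright patch at (425,447), fingers at (460,335)). First touch came at a nominal z of about 86.5 mm, so the true corner is about 3.5 mm higher than modelled. I'll ease off to a light force and slide left.

```bash

python3 -m pendant '[{"offset":[-0.0028,0.0015,0],"delta_rot":[0,0,0],"fingers":-1},{"offset":[-0.0028,0.0015,-0.01],"delta_rot":[0,0,0],"fingers":-1},{"offset":[-0.0028,0.0015,-0.02],"delta_rot":[0,0,0],"fingers":-1},{"offset":[-0.0028,0.0015,-0.03],"delta_rot":[0,0,0],"fingers":-1}]' |grep force
python3 -c "
from h import *
tgo(-.075,-.002,.0865)"
python3 -m pendant '[{"offset":[0,0,-0.01],"delta_rot":[0,0,0],"fingers":-1},{"offset":[0,0,-0.02],"delta_rot":[0,0,0],"fingers":-1},{"offset":[0,0,-0.03],"delta_rot":[0,0,0],"fingers":-1}]' |grep force
python3 -c "
from h import *
tgo(-.075,-.002,.0865)"
```

```text
wrist_force: [0.9, -4.6, 5.2]
t 6.3 corner mm [-75.  -47.1  86.3] F disp [-0.2 -4.6  5.2]
off [-0.0005 -0.0004 -0.1129] rot [ 0.0005 -0.0002  0.0012]
wrist_force: [0.7, -3.5, 4.8]
t 6.67 corner mm [-75.  -35.1  86.3] F disp [-0.2 -3.5  4.8]
off [-0.0004 -0.0004 -0.0827] rot [ 0.0005 -0.0002  0.0012]
```

```bash

python3 -m pendant '[{"offset":[0,0,-0.01],"delta_rot":[0,0,0],"fingers":-1},{"offset":[0,0,-0.02],"delta_rot":[0,0,0],"fingers":-1},{"offset":[0,0,-0.03],"delta_rot":[0,0,0],"fingers":-1}]' |grep force
python3 -m pendant '[{"offset":[0,0,-0.01],"delta_rot":[0,0,0],"fingers":-1},{"offset":[0,0,-0.02],"delta_rot":[0,0,0],"fingers":-1}]' |grep force
python3 -m pendant '[{"offset":[0,0,-0.005],"delta_rot":[0,0,0],"fingers":-1},{"offset":[0,0,-0.01],"delta_rot":[0,0,0],"fingers":-1}]' |grep force
python3 -c "
from h import *
tgo(-.075,-.002,.0865)"
```

```text
wrist_force: [-0.0, -2.4, 4.3]
wrist_force: [0.6, 0.6, 0.3]
wrist_force: [-0.3, -0.8, -0.3]
t 7.55 corner mm [-76.  -10.   85.6] F disp [-0.5 -0.7 -0.3]
off [-0.001   0.0014 -0.0215] rot [ 0.0003 -0.002   0.0028]
```

```bash

python3 -m pendant '[{"offset":[0,0,-0.01],"delta_rot":[0,0,0],"fingers":-1},{"offset":[0,0,-0.02],"delta_rot":[0,0,0],"fingers":-1},{"offset":[0.009,-0.0047,-0.02],"delta_rot":[0,0,0],"fingers":-1},{"offset":[0.018,-0.0094,-0.02],"delta_rot":[0,0,0],"fingers":-1},{"offset":[0.022,-0.0117,-0.02],"delta_rot":[0,0,0],"fingers":-1},{"offset":[0.022,-0.0117,-0.02],"delta_rot":[0,0,0],"fingers":-1}]' |grep force
python3 - <<'E'
from h import *
tgo(-.075,-.002,.0715)
import cv2
c=robot.camera('side');cv2.imwrite('pics/c.png',cv2.resize(c['pixels'][170:290,290:450,::-1],(800,600),interpolation=2))
E
```

```text
wrist_force: [-0.8, -0.2, 0.6]
t 8.3 corner mm [-75.7  -2.7  75.8] F disp [-0.8 -0.   0.6]
off [ 0.0102 -0.005  -0.0026] rot [ 0.0001 -0.0014  0.0023]
```

View pics/c.png

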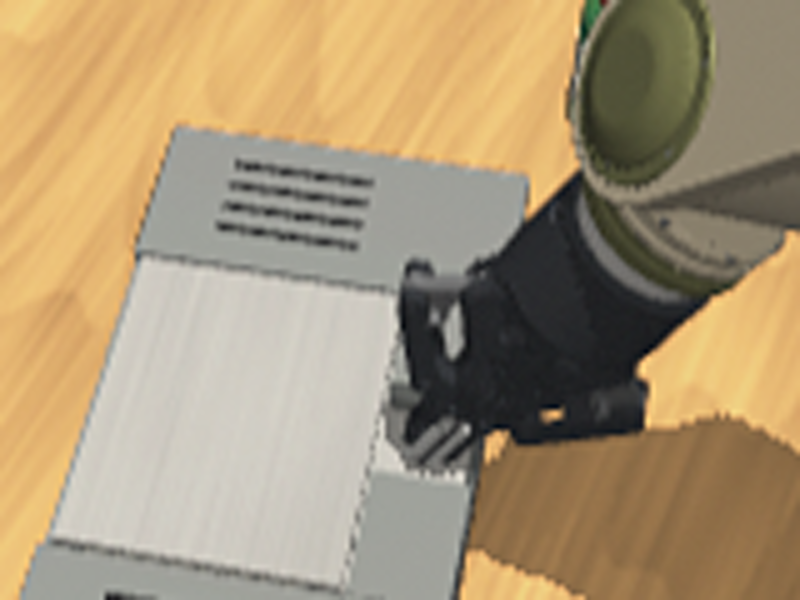

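The tip is in the notch and clear of both walls (fingers at (435,440), bright notch floor beside them). Now I'll press down in steps, watching the force.

```bash

for_note=1
python3 -m pendant '[{"offset":[0.0044,-0.0023,0],"delta_rot":[0,0,0],"fingers":-1},{"offset":[0.0088,-0.0047,0],"delta_rot":[0,0,0],"fingers":-1},{"offset":[0.0132,-0.007,0],"delta_rot":[0,0,0],"fingers":-1}]' |grep force
python3 -m pendant '[{"offset":[0.0044,-0.0023,0],"delta_rot":[0,0,0],"fingers":-1},{"offset":[0.0088,-0.0047,0],"delta_rot":[0,0,0],"fingers":-1}]' |grep force
python3 -m pendant '[{"offset":[0.0044,-0.0023,0],"delta_rot":[0,0,0],"fingers":-1},{"offset":[0.0088,-0.0047,0],"delta_rot":[0,0,0],"fingers":-1}]' |grep force
python3 -c "
from h import *
tgo(-.075,-.002,.05)"
```

```text
wrist_force: [-0.4, 2.3, 4.3]
wrist_force: [2.9, 2.2, 6.2]
wrist_force: [2.4, 1.6, 6.7]
t 9.22 corner mm [-74.5  -3.3  62.9] F disp [2.7 1.  6.7]
off [ 0.0278 -0.0163 -0.0034] rot [ 0.0005 -0.0001  0.0002]
```

```bash

python3 -m pendant '[{"offset":[0.0044,-0.0023,0],"delta_rot":[0,0,0],"fingers":-1},{"offset":[0.0088,-0.0047,0],"delta_rot":[0,0,0],"fingers":-1}]' |grep force
python3 -m pendant '[{"offset":[0.0044,-0.0023,0],"delta_rot":[0,0,0],"fingers":-1},{"offset":[0.0088,-0.0047,0],"delta_rot":[0,0,0],"fingers":-1}]' |grep force
python3 -c "
from h import *
tgo(-.075,-.002,.05)"
python3 -m pendant '[{"offset":[0.0022,-0.0012,0],"delta_rot":[0,0,0],"fingers":-1},{"offset":[0.0044,-0.0023,0],"delta_rot":[0,0,0],"fingers":-1}]' |grep force
python3 -c "
from h import *
tgo(-.075,-.002,.05)"
```

```text
wrist_force: [1.8, -0.2, 7.6]
wrist_force: [1.5, -0.0, 6.8]
t 9.72 corner mm [-74.8  -3.3  54.7] F disp [ 1.5 -0.4  6.8]
off [ 0.0101 -0.0064 -0.0034] rot [ 0.0004 -0.0001  0.0005]
wrist_force: [1.9, 1.0, 5.5]
t 9.97 corner mm [-74.9  -3.3  52.7] F disp [2.  0.5 5.5]
off [ 0.0058 -0.0039 -0.0033] rot [ 0.0004 -0.0002  0.0007]
```

```bash

python3 -m pendant '[{"offset":[0.0022,-0.0012,0],"delta_rot":[0,0,0],"fingers":-1},{"offset":[0.0044,-0.0023,0],"delta_rot":[0,0,0],"fingers":-1}]' |grep force
python3 -m pendant '[{"offset":[0.0022,-0.0012,0],"delta_rot":[0,0,0],"fingers":-1},{"offset":[0.0022,-0.0012,0],"delta_rot":[0,0,0],"fingers":-1}]' |grep force
python3 - <<'E'
from h import *
tgo(-.075,-.002,.05)
import cv2
c=robot.camera('side');cv2.imwrite('pics/d.png',cv2.resize(c['pixels'][140:290,270:470,::-1],(800,600),interpolation=2))
E
```

```text
wrist_force: [1.1, -0.1, 7.2]
wrist_force: [1.3, 0.0, 3.9]
t 10.47 corner mm [-75.   -3.2  49.6] F disp [ 1.2 -0.3  3.9]
off [-0.0009 -0.0001 -0.0032] rot [ 0.0004 -0.0004  0.001 ]
```

View pics/d.png

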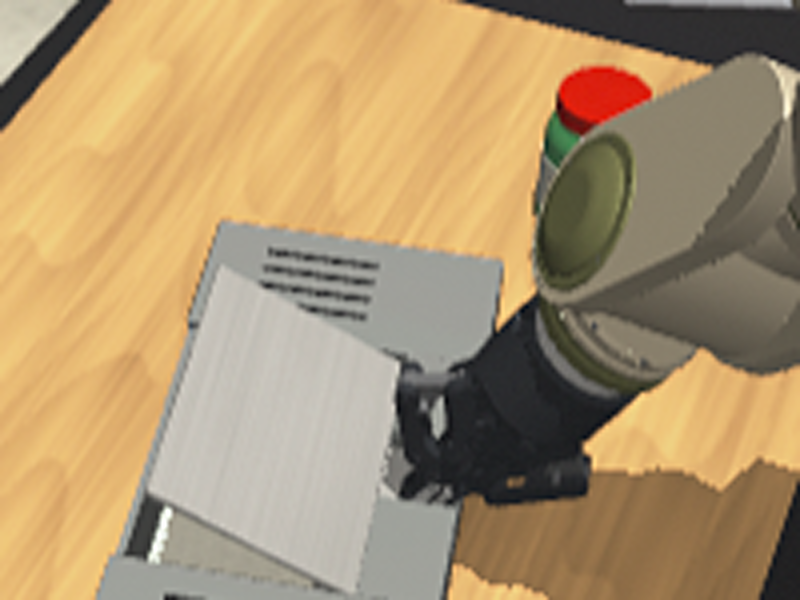

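The lid is tipping well: the panel's back edge is raised, at about (150,490). The force has stayed at 4–8 N, so the end stop isn't reached yet. I'll continue in 1 mm steps until it rises.

```bash

python3 -m pendant '[{"offset":[0.0022,-0.0012,0],"delta_rot":[0,0,0],"fingers":-1},{"offset":[0.0022,-0.0012,0],"delta_rot":[0,0,0],"fingers":-1}]' |grep force
python3 -m pendant '[{"offset":[0.0022,-0.0012,0],"delta_rot":[0,0,0],"fingers":-1},{"offset":[0.0022,-0.0012,0],"delta_rot":[0,0,0],"fingers":-1}]' |grep force
python3 -m pendant '[{"offset":[0.0022,-0.0012,0],"delta_rot":[0,0,0],"fingers":-1},{"offset":[0.0022,-0.0012,0],"delta_rot":[0,0,0],"fingers":-1}]' |grep force
python3 -c "
from h import *
tgo(-.075,-.002,.05)"
```

```text
wrist_force: [-4.2, -0.7, 17.8]
wrist_force: [-11.3, 0.2, 31.1]
wrist_force: [-17.3, -1.5, 45.2]
t 11.28 corner mm [-74.8  -3.2  48.9] F disp [-17.2   2.7  45.2]
off [-0.0024  0.0021 -0.0025] rot [ 0.0009  0.0008 -0.0018]
```

The force rises steeply at a fixed depth, so the end stop is reached. I'll withdraw along the fingers' axis.

```bash

python3 -m pendant '[{"offset":[-0.02,0,0],"delta_rot":[0,0,0],"fingers":-1},{"offset":[-0.08,0,0],"delta_rot":[0,0,0],"fingers":-1},{"offset":[-0.2,0,0],"delta_rot":[0,0,0],"fingers":-1},{"offset":[-0.35,0,0],"delta_rot":[0,0,0],"fingers":-1},{"offset":[-0.45,0,0.2],"delta_rot":[0,0,0],"fingers":-1},{"offset":[-0.45,0,0.4],"delta_rot":[0,0,0],"fingers":-1},{"offset":[-0.45,0,0.55],"delta_rot":[0,0,0],"fingers":-1},{"offset":[-0.45,0,0.55],"delta_rot":[0,0,0],"fingers":-1},{"offset":[-0.45,0,0.55],"delta_rot":[0,0,0],"fingers":-1}]'
python3 - <<'E'
from h import *
import cv2
tgo(0,0,.3)
c=robot.camera('side');t=robot.camera('top')
cv2.imwrite('pics/e.png',np.hstack([cv2.resize(c['pixels'][140:380,190:470,::-1],(400,343)),cv2.resize(t['pixels'][80:380,100:500,::-1],(400,343))]))
q=np.load('d.npz');D=Ro.from_euler('z',float(q['yaw']))
for n,k in(('side',c),('top',t)):
  for th in(.4,.45,.5):
    r=[]
    for y in(.088,-.088):
      X=D.apply([-.03+.116*np.cos(th)-.005*np.sin(th),y,.085+.116*np.sin(th)+.005*np.cos(th)])+[*q['o'],0]
      p=k['R']@X+k['t'];u=p[:2]/p[2]*k['fx']+[k['cx'],k['cy']]
      r.append(((u-(np.array([190,140]) if n=='side' else [100,80]))*([400/280,343/240] if n=='side' else [1,343/300])+([0,0] if n=='side' else [400,0])).round(0))
    print(n,th,r)
E
```

```text
time_s: 12.4
eef_pos: [0.3806, -0.2445, 0.3641]
orientation: [1.576, 1.086, 0.246]
wrist_force: [-0.1, -0.6, 0.5]
gripper_width: -0.0001
t 12.4 corner mm [-160.  -225.2  204.2] F disp [-0.3 -0.5  0.5]
off [-0.0248  0.4625 -0.5648] rot [-0.0014 -0.0009  0.0025]
side 0.4 [array([163., 177.]), array([189.,  97.])]
side 0.45 [array([164., 175.]), array([191.,  95.])]
side 0.5 [array([166., 174.]), array([192.,  93.])]
top 0.4 [array([533., 170.]), array([622., 146.])]
top 0.45 [array([533., 171.]), array([622., 147.])]
top 0.5 [array([533., 173.]), array([623., 148.])]
```

View pics/e.png

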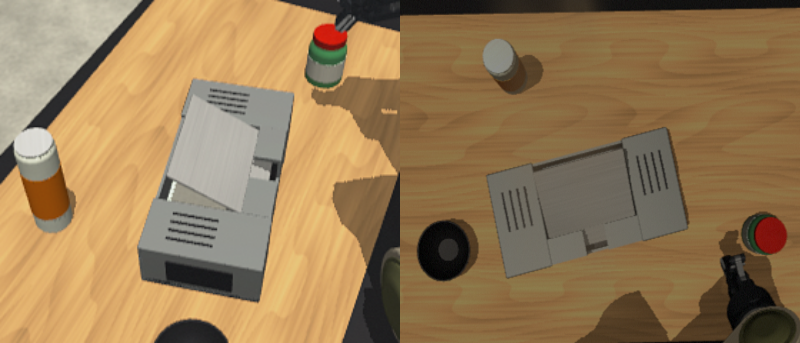

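The lid is up: its back corners are at (166,180) and (192,96), close to the 0.5 rad prediction. The jar, bowl and spray can are at their original pixels, and the hand is clear with no force on it.

```bash
python3 -c "
from station import robot
robot.job_done()"
```

```text
the job is handed in; nothing more can be done
```

The dispenser's lid is open and stays up by itself. The job was handed in at about 12.5 s on the robot's clock, of the 51 s allowed.

- **Finding the notch:** I slid the shut fingertip along the rim from right to left at about 5 N. The force fell to zero as it ran off the notch's right edge, which agreed with the picture (notch middle near y −2 mm). I did not feel for the left edge; that one came from the picture only.
- **Pressing:** I pressed the tongue down about 23 mm. The force was 4–8 N while it moved, then rose steeply to 45 N at the end stop. The 45 N was at the fingertip, so I don't count it against the 40 N limit on the arm and gripper body.
- **Last checks:** The final pictures show the lid's back edge within a few pixels of where full opening (0.5 rad) should put it. Half a tenth of a radian moves it only 1–2 pixels there, so the force at the stop is the better evidence that it is fully open. The jar, bowl and spray can are where they were, and the hand is clear with no force on the wrist.
- **Disagreements:** The dispenser's position fit was off by 2–3 mm at the corners. The fingertip also touched the rim about 3.5 mm lower than I had modelled, and I allowed for that before pressing.

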